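# Shift the film feed gear lever into third

### The job

Put the film feed unit on the packing counter into third gear: push its lever with your fingertips through the H-shaped gate, out of the left-hand side, across the cross channel and fully home into the slot marked with three studs (the far right one), then take your hand away. Only push the knob: do not grip or pinch it. Leave the other things on the counter where they are.

Things in the scene. Friction and masses are not known exactly. Their poses are not given: they have to be found in the camera images.
- feed_unit: Fixed grey box 150 (x) x 140 (y) x 102 mm high with an 8 mm steel gate plate on top and a white film roll (68 mm thick, top 84 mm above the counter) lying along y behind it, reaching to x = +150 mm. Origin: on the counter under the centre of the gate. Its x axis points to the far side (the roll), y to the left, z up; turned up to 0.45 rad about the vertical.
- gate (a point): Middle of the H on the gate plate's top face, 110 mm above the counter; axes as the unit's. Two slots along x at y = +20 (left) and -20 mm (right), 18 mm wide, to x = +-39 mm, joined at x = 0 by one cross channel along y, 18 mm wide, with rounded corners. Slots are 8 mm deep, closed underneath. Dark studs beyond each slot's end name it: far left 1, near left 2, far right 3, near right 4.
- pivot (a point): Hidden pivot of the lever inside the box, 22 mm above the unit's origin. The steel stem, 10 mm thick, has 4 mm play either way in the channels. The lever stays where it is left (no springs or catches) and takes 3 to 4 N at the knob to push.
- shift (a joint): Lean of the lever along the slots, rad: -0.32 fully near, 0 in line with the cross channel, +0.32 fully far (end stops). The stem can pass along the cross channel only within about 0.045 of 0. It turns about the lever's own y axis, after cross.
- cross (a joint): Lean of the lever to the side, rad: -0.22 in the left-hand slots, +0.22 in the right-hand slots (end stops), 0 half-way along the cross channel. It turns about the unit's x axis; positive leans to the unit's -y (right).
- knob (a point): Centre of the four lobes of the black knob, 143 mm from the pivot along the lever: 165 mm above the counter upright, about 155 mm leaning fully. 42 mm across; lobes are balls of radius 12 mm centred 9 mm from this point; a round cap (radius 13 mm, centre 12 mm above) tops it. Full throw here: 45 mm either way along x, about 30 mm along y.
- slot3 (a point): Where the knob's point (knob) lies when the lever is fully home in the three-stud slot. Fixed to the feed unit.
- lobe_far: Lobe of the knob on its +x side: ball of radius 12 mm, origin at its centre. Fingers pressing on two opposite lobes at once count as a pinch.
- lobe_near: Lobe on the knob's -x side, as above.
- lobe_left: Lobe on the knob's +y side, as above.
- lobe_right: Lobe on the knob's -y side, as above.
- scale: Fixed counter scale, 190 x 200 mm, top of its steel pan 58 mm above the counter; origin under its centre. Stands to the other side of the middle from the feed unit. Not part of the job.
- jar: Bystander: loose glass jar, 48 mm across, 75 mm high, on the counter to the left of the feed unit, its centre about 115 mm left of the gate's middle. Origin at its underside's centre.
- tape: Bystander: loose cardboard tape roll lying flat, 60 mm across, 24 mm high, on the counter about 115 mm to the right of the gate's middle. Origin at its underside's centre.
- sauce: Bystander: red bottle, 56 mm across, 150 mm high, near the middle in front of the robot. Origin at its underside's centre.
- dish: Bystander: steel bowl, 110 mm across, 40 mm high, on the scale. Origin at its underside's centre.
- calculator: Bystander: calculator 100 x 68 x 16 mm, beyond the middle of the counter. Origin at its underside's centre.
- sauce2: Bystander: second red bottle, 56 mm across, 150 mm high, at the left. Origin at its underside's centre.
- mug: Bystander: white mug, 76 mm across, 85 mm high, at the right. Origin at its underside's centre.

How it is judged:
By the outcome, as a careful person would: the job done as asked, in the order asked, and still so for the second after the job is handed in, with the robot touching nothing.
It also fails if it takes over 61 s, if anything falls off the work surface, if the arm or the gripper's body presses on something with over 40 N, if the wrist force passes 120 N, or if a joint passes its speed limit or range.

### The arm

A 7-joint arm with a two-finger parallel gripper is mounted at the origin on the work surface. World frame = base frame: x ahead of the robot, y to its left, z up, the work surface at z = 0. Lengths are in mm, angles in rad, forces in N, time in s.
With the tool pointing down it reaches from about 400 to 875 mm from the base axis. Payload 4.4 kg.
Tool frame: the origin (TCP) lies at the very end of the fingers, on their centre line; the grasp point (between the pads) lies 19 mm behind it; z points along the fingers, y is the direction in which the jaws open and shut (so a half turn about z gives the same grasp; the last joint's range is limited). The gripper opens to 85 mm and grips with 20 to 120 N. Pads are 22 mm wide; open, the fingers measure 114 mm over their backs; the gripper's body (76 mm by 85 mm) begins 54 mm behind the grasp point. The pads swing forward as they close: fully open they stand 13 mm farther back than shut.
Start: joints at [-0.066, 0.628, 0.038, 1.517, -0.027, 0.996, -0.02], TCP at [650.014, 0.027, 231.313] pointing down, gripper open.
Joint ranges: [-3.06, 3.06], [-0.37, 2.12], [-1.25, 1.32], [0.18, 2.47], [-1.1, 4.24], [0.23, 1.98], [-2.94, 2.94]. Speed limits (rad/s): [2.57, 2.57, 3.14, 3.14, 3.14, 3.14, 3.14].

### API

Orientations are given as [roll, pitch, yaw] about the fixed x, y, z axes, in that order (R = Rz(yaw) Ry(pitch) Rx(roll)).
In Python, from cell import ctrl gives the robot as it stands. The module is installed in compiled form; this text tells all that it offers.
- The arm moves only by the shell command python3 -m jog 'ROWS'. ROWS is text: rows parted by semicolons, each of 7 numbers parted by spaces: the shift along the tool's x, y, z in mm, then the turn, a rotation vector about the tool's x, y, z in degrees, then the opening, from -1 (shut) to 1 (fully open). In form: x y z wx wy wz claw; .... A call has 1 to 8 rows; each row is the pose to reach, as a shift and turn from the pose commanded when the call began, along the tool's axes at that moment; what a row does not reach only later rows make up. A row lasts 1/8 s, in which the tool goes at most 62.5 mm and 10.7 degrees, less where a joint would pass 70% of its speed; a pose out of reach is approached as far as the arm can. A call with a gripper value outside its range is refused whole. The fingers move at their own pace and stop on an object; the grip force is fixed at half the most. Time passes only in rows, so rows that repeat a pose let the fingers close. It gives the time, the measured TCP pose, the force and the opening at its end, in the units of the state.
- ctrl.read_state(): the state, without advancing time (a new reading comes with each control period).
- ctrl.get_image(name): name is "scene" or "side" or "wrist"; returns a dict with "image" (384x512x3 uint8, red, green, blue), "z_map" (384x512 float32, mm along the optical axis (not along the pixel's ray), 0 where there is no reading), "vertical_fov" (degrees; the focal length in pixels is half the picture's height over the tangent of half this angle, whatever the lens; pixels are square), "cx", "cy" (the principal point, pixels), "extrinsics" (4x4, takes a point from world to camera coordinates); the wrist camera has in their place "hand_eye" (4x4, takes a point from camera to tool coordinates, whose origin is the TCP and whose axes are the flange's). Camera axes: x right, y down, z forward; pixel columns grow to the right and rows downward; lengths in mm; the calibration is good to about 2 mm. The wrist camera is an equidistant fisheye: a pixel r from the principal point sees the ray r / f radians off the axis. A picture is of the moment at which its call begins: read the wrist's pose just before it.
- ctrl.finish_job(): hands the job in, once; it reports no verdict.
The state is a dict: "clock": time; "qpos": joint angles; "qd": joint speeds; "tau": joint torques, N m; "eef_pos": TCP position; "tool_rot": TCP orientation; "force": force on the tool from outside, world axes, zero at the start; "torque": the same for the moment, N m; "width": finger opening in mm.
Only numpy, scipy, OpenCV 4.12 (cv2) and the standard library are available. Lean on these libraries where they do the work, as an engineer would, in place of code of your own. Each camera call takes 0.05 s, during which the arm holds its last target.

## Working session

There is one attempt and no reset: what is moved stays moved. The work goes in short steps, Python scripts to look and compute and a shell command to move; the robot and the scene stay as the last step left them, time stands still between calls to the robot, and variables do not carry over. Pictures are saved under pics/ and viewed, and the job is handed in when it is done.

```bash
mkdir -p pics; cat > h.py <<'E'
import numpy as np, cv2
from cell import ctrl
def snap(n,f):
    d=ctrl.get_image(n); cv2.imwrite('pics/'+f,d['image'][:,:,::-1]); np.savez('pics/'+f+'.npz',**{k:v for k,v in d.items()}); return d
E
python3 - <<'E'
from h import *
s=ctrl.read_state(); print(s)
for n in('scene','side','wrist'):
    d=snap(n,n+'0.png'); print(n,d['vertical_fov'],d['cx'],d['cy']); print(np.round(d.get('extrinsics',d.get('hand_eye')),3))
E
```

```text
{'clock': 0.0, 'qpos': array([-0.06580522,  0.62933677,  0.03846916,  1.51839458, -0.02701675,
        0.99631256, -0.02001287]), 'qd': array([ 0.00135572,  0.00044396,  0.00020364,  0.00010711, -0.00053315,
       -0.00108843, -0.00015968]), 'tau': array([-1.11932164e-03, -5.63405585e+01,  1.22606792e+00, -1.93450052e+01,
        1.09587883e-02,  1.05136272e-02, -8.84369996e-06]), 'eef_pos': array([6.49356078e+02, 2.05289009e-02, 2.30387168e+02]), 'tool_rot': array([-3.13966035e+00,  2.77029911e-05,  1.57075698e+00]), 'force': array([ 0.28367872, -0.25671779, -0.04927392]), 'torque': array([-0.00329398, -0.0235392 ,  0.00399638]), 'width': 85.22776295478619}
scene 45.76058409164318 254.16792158417772 186.70392294665055
[[-8.400000e-02  9.960000e-01 -1.000000e-03  6.229200e+01]
 [ 6.510000e-01  5.400000e-02 -7.570000e-01 -2.910020e+02]
 [-7.540000e-01 -6.400000e-02 -6.530000e-01  2.091676e+03]
 [ 0.000000e+00  0.000000e+00  0.000000e+00  1.000000e+00]]
side 51.15004802481186 258.17349572481874 189.12128871831572
[[ 7.79000e-01 -6.26000e-01 -1.90000e-02 -4.56207e+02]
 [-3.45000e-01 -4.04000e-01 -8.48000e-01  3.01679e+02]
 [ 5.23000e-01  6.67000e-01 -5.30000e-01  9.61066e+02]
 [ 0.00000e+00  0.00000e+00  0.00000e+00  1.00000e+00]]
wrist 65.70646984690485 257.5468972039558 189.9586262445189
[[   0.      -0.964   -0.268   66.783]
 [   1.       0.       0.      -0.658]
 [   0.      -0.268    0.964 -142.879]
 [   0.       0.       0.       1.   ]]
```

View pics/scene0.png

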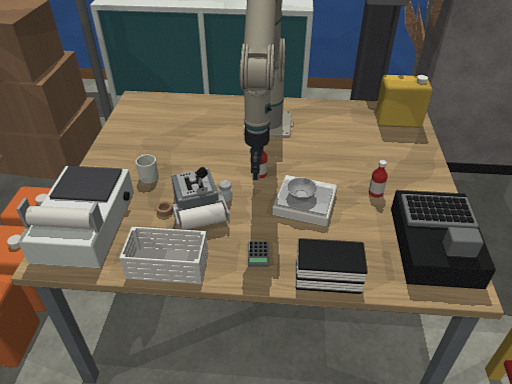

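View pics/side0.png

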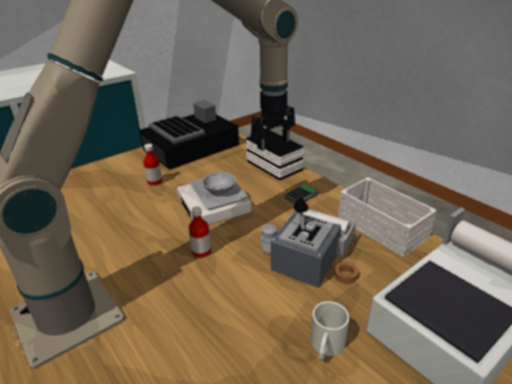

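View pics/wrist0.png

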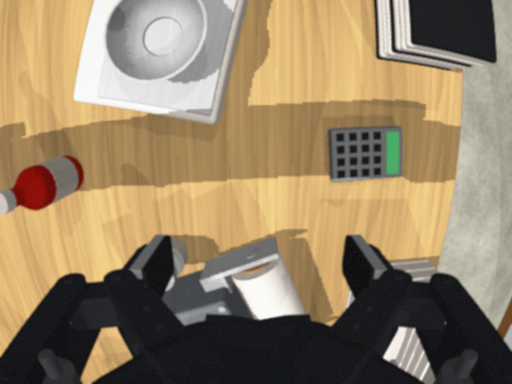

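```bash
python3 - <<'E'
import cv2
a=cv2.imread('pics/scene0.png')[155:235,145:245]; b=cv2.imread('pics/side0.png')[190:290,255:365]
cv2.imwrite('pics/za.png',cv2.resize(a,None,fx=7,fy=7,interpolation=2)); cv2.imwrite('pics/zb.png',cv2.resize(b,None,fx=6,fy=6,interpolation=2))
E
```

```text
(no output)
```

View pics/za.png

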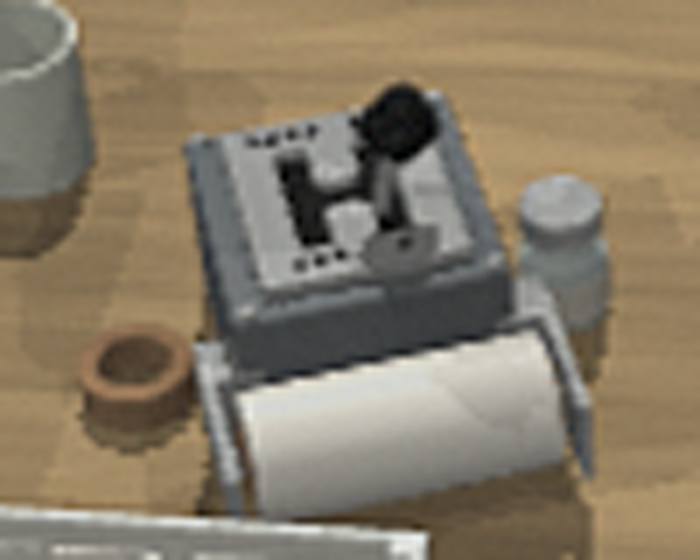

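View pics/zb.png

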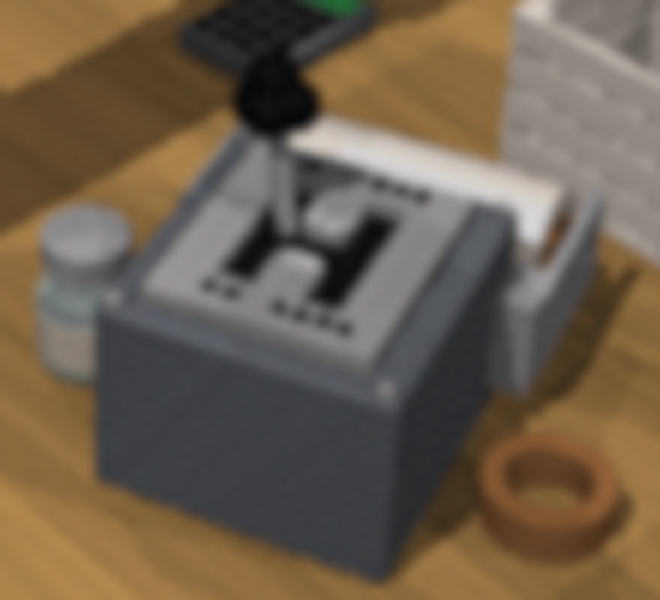

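```bash
cat >> h.py <<'E'
def cloud(d,h=True):
    f=192/np.tan(np.radians(d['vertical_fov'])/2); z=d['z_map'].astype(float)
    v,u=np.mgrid[:384,:512]; P=np.stack([(u-d['cx'])/f*z,(v-d['cy'])/f*z,z],-1)
    E=d['extrinsics']; W=(P-E[:3,3])@E[:3,:3]; W[z<=0]=np.nan; return W
def ray(d,uv,h):
    f=192/np.tan(np.radians(d['vertical_fov'])/2); E=d['extrinsics']
    r=np.stack([(uv[:,0]-d['cx'])/f,(uv[:,1]-d['cy'])/f,np.ones(len(uv))],-1)@E[:3,:3]
    o=-E[:3,3]@E[:3,:3]; return o+r*((h-o[2])/r[:,2])[:,None]
def project(d,P):
    f=192/np.tan(np.radians(d['vertical_fov'])/2); E=d['extrinsics']; c=np.atleast_2d(P)@E[:3,:3].T+E[:3,3]
    return np.stack([c[:,0]/c[:,2]*f+d['cx'],c[:,1]/c[:,2]*f+d['cy']],-1)
E
python3 - <<'E'
from h import *
D={n:dict(np.load(f'pics/{n}0.png.npz')) for n in('scene','side')}
for n,d in D.items():
    W=cloud(d); m=(W[...,2]>94)&(W[...,2]<118)&(W[...,0]>430)&(W[...,0]<700)&(W[...,1]<-60)&(W[...,1]>-350)
    n_,l,st,c=cv2.connectedComponentsWithStats(m.astype(np.uint8)); 
    k=1+np.argmax(st[1:,4]); mm=l==k; p=W[mm]
    r=cv2.minAreaRect(p[:,:2].astype(np.float32)); print(n,st[k],r,np.median(p[:,2]))
    g=d['image'].max(-1)
    # dark slot pixels (<60) inside region; knob above: z>130
    kn=(W[...,2]>130)&(W[...,2]<200)&(abs(W[...,0]-r[0][0])<100)&(abs(W[...,1]-r[0][1])<100)
    n2,l2,s2,c2=cv2.connectedComponentsWithStats(kn.astype(np.uint8)); print(s2[1:],c2[1:])
    q=W[kn]; print('knob surf',len(q),q.mean(0),q.min(0),q.max(0))
E
```

```text
scene [ 172  168   47   35 1046] ((567.8986206054688, -229.00296020507812), (162.43931579589844, 139.8618621826172), 22.423830032348633) 106.41054000610208
[[196 167  12  13 102]] [[201.66666667 172.39215686]]
knob surf 102 [ 584.62067667 -192.96086013  169.270087  ] [ 571.66430786 -213.79971439  130.49529277] [ 597.97444075 -175.98328696  188.64414998]
side [ 271  212   71   49 1978] ((564.6392211914062, -231.38397216796875), (151.66897583007812, 140.33238220214844), 22.244766235351562) 104.69531682713983
[[294 199  15  21 190]] [[300.90526316 207.36315789]]
knob surf 190 [ 568.10250242 -202.46784441  165.82679155] [ 553.21189103 -217.19888027  130.45447186] [ 584.73538781 -179.81514158  185.15664261]
```

The scene view shows the knob at about (202,172), on the left side of the gate and a bit beyond the cross channel. In the side view it is at about (301,207). The unit is near (566,-230) with yaw about +22°. Next I'll close the gripper, align the tool with the unit, and look with the wrist camera.

```bash
python3 -m jog '-60 -12 -20 0 0 -7 -1; -120 -25 -20 0 0 -14 -1; -180 -38 -20 0 0 -22.3 -1; -240 -50 -20 0 0 -22.3 -1; -285 -60 -20 0 0 -22.3 -1; -285 -60 -20 0 0 -22.3 -1; -285 -60 -20 0 0 -22.3 -1'
python3 - <<'E'
from h import *
s=ctrl.read_state(); print(s['clock'],s['eef_pos'],s['tool_rot'],s['force'],s['width'])
for n in('wrist','side','scene'): snap(n,n+'1.png')
np.savez('pics/s1.npz',p=s['eef_pos'],r=s['tool_rot'])
E
```

```text
clock: 1.02
eef_pos: [590.0, -284.2, 250.9]
tool_rot: [3.141, -0.001, 1.96]
force: [0.9, 1.3, -0.2]
width: -0.4
1.025 [ 590.04765861 -284.16267042  250.91223666] [ 3.14130585e+00 -1.42028335e-03  1.96009500e+00] [ 0.85830235  1.33278969 -0.23369027] -0.3689862350969187
```

View pics/wrist1.png

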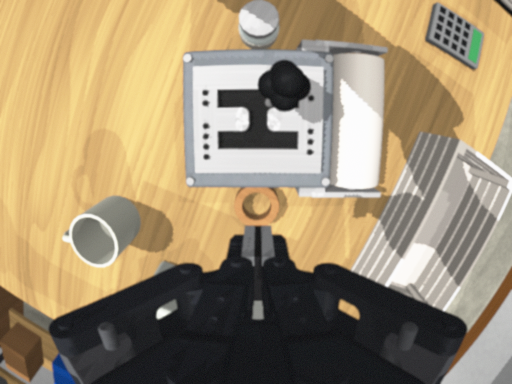

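View pics/side1.png

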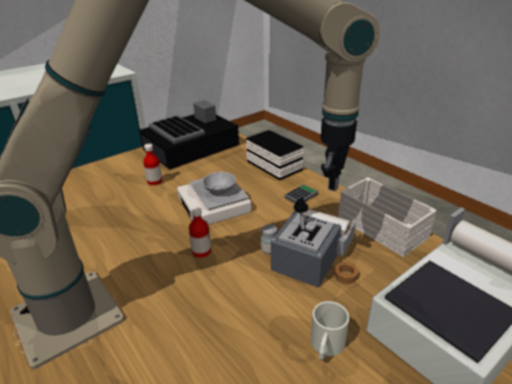

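```bash
cat >> h.py <<'E'
from scipy.spatial.transform import Rotation as Ro
def wray(d,uv,s,h):
    f=192/np.tan(np.radians(d['vertical_fov'])/2); u=uv-np.array([d['cx'],d['cy']]); r=np.hypot(*u.T)
    t=r/f; q=np.stack([np.sin(t)*u[:,0]/r,np.sin(t)*u[:,1]/r,np.cos(t)],-1)
    H=d['hand_eye']; R=Ro.from_euler('xyz',s['r']).as_matrix()
    o=R@H[:3,3]+s['p']; g=q@(R@H[:3,:3]).T; return o+g*((h-o[2])/g[:,2])[:,None]
E
python3 - <<'E'
from h import *
d=dict(np.load('pics/wrist1.png.npz')); s=np.load('pics/s1.npz'); g=d['image'].max(-1)
m=np.zeros_like(g); m[55:185,193:322]=(g[55:185,193:322]<70)
n,l,st,c=cv2.connectedComponentsWithStats(m); 
for i in range(1,n):
    if st[i,4]>8: print(i,st[i],c[i].round(1),wray(d,c[i:i+1],s,110)[0].round(1))
z=cv2.resize(d['image'][40:200,170:350,::-1],None,fx=4,fy=4,interpolation=2); cv2.imwrite('pics/zw.png',z)
# bright-plate rows / slot extents
for r in (140,148): print(r, g[r,200:320])
print(g[60:190,230]);
E
```

```text
1 [ 218   61   92   87 4072] [266.  106.9] [ 570.1 -217.   110. ]
3 [309  96   4   4  14] [310.5  97.7] [ 605.6 -191.9  110. ]
6 [309 130   3   3   9] [310. 131.] [ 617.9 -221.6  110. ]
140 [236 235 231 224 216 210 219 227 233 234 236 234 234 234 236 236 225 184
 115  55  35  35  39  40  46  51  49  48  45  48  49  47  46  49  48  47
  47  45  47  48  46  47  47  50  50  46  42  49  46  46  47  44  43  48
  42  45  44  50  45  44  45  47  48  50  49  51  51  48  47  47  46  47
  52  48  49  47  49  51  47  51  48  48  48  48  50  47  51  49  53  51
  49  50  45  50  49  48  67 120 182 224 231 231 231 232 234 234 224 175
 120  81  68  84 124 168 207 228 232 232 232 233]
148 [236 235 222 176 123  86  77  96 142 199 229 235 236 233 237 236 232 205
 151 121 121 121 125 126 128 130 131 128 132 135 134 135 132 132 134 133
 134 133 126 122 124 122 124 122 123 122 123 126 123 124 124 125 123 124
 124 125 123 123 124 127 124 125 122 121 122 120 121 121 120 120 122 120
 120 120 118 119 119 117 115 113 114 115 117 114 112 112 112 112 110 107
 105 107 106 105 101  98 107 143 200 228 233 230 232 234 234 235 230 222
 210 203 208 222 228 232 234 234 233 231 233 235]
[165 161 165 163 184 219 235 239 238 237 239 241 241 240 238 239 240 239
 238 238 239 238 240 240 238 239 240 240 228 161  79  43  46  49  49  49
  51  49  50  51  47  48  49  48  45  46  77 153 222 235 234 234 234 237
 237 236 235 235 233 233 233 233 233 233 234 235 233 234 235 229 188 117
  62  48  49  50  51  54  50  45  49  48  46  49  45  47  50  77 134 197
 229 233 233 232 234 235 235 234 234 234 234 234 234 232 233 233 234 233
 231 233 234 231 216 187 170 173 176 173 175 175 176 173 174 173 168 159
 154 190 222 224]
```

View pics/zw.png

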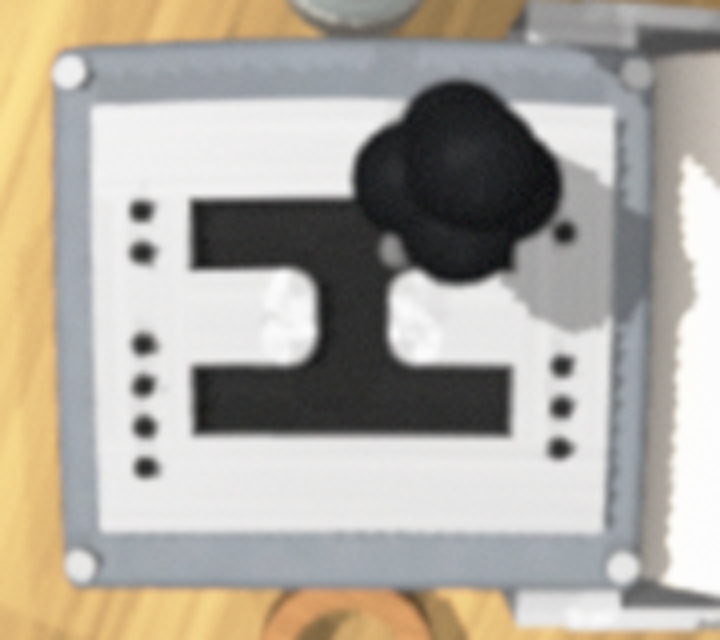

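```bash
cat >> h.py <<'E'
E
python3 - <<'E'
from h import *
d=dict(np.load('pics/wrist1.png.npz')); s=np.load('pics/s1.npz')
P=wray(d,np.array([[218,139.5],[297.2,139.5],[218,98.2],[230,98.2],[230,139.5],[249.5,120],[267,120]]),s,110)[:,:2]
print(P.round(1))
yaw=np.arctan2(*(P[1]-P[0])[::-1]); yaw2=np.arctan2(*(P[3]-P[4])[::-1])-np.pi/2; print(yaw,yaw2,np.linalg.norm(P[1]-P[0]),np.linalg.norm(P[3]-P[4]))
yaw=(yaw+yaw2)/2
ex=np.array([np.cos(yaw),np.sin(yaw)]); ey=np.array([-ex[1],ex[0]])
cx=np.mean([(P[0]+P[1])@ex/2,(P[5]+P[6])@ex/2]); cy=(P[3]+P[4])@ey/2
O=cx*ex+cy*ey; print('O',O,'yaw',yaw, 'cross mid',(P[5]+P[6])@ex/2-cx)
np.savez('unit.npz',O=O,yaw=yaw)
for h in(155,160):
    K=wray(d,np.array([[258.2,85],[310,85],[284,110.7],[284,85]]),s,h)[:,:2]-O
    print(h,np.c_[K@ex,K@ey].round(1))
T=s['p'][:2]-O; print('tcp unit',T@ex,T@ey)
E
```

```text
[[ 539.3 -263. ]
 [ 609.7 -234.2]
 [ 524.8 -226. ]
 [ 535.4 -221.9]
 [ 550.1 -258.8]
 [ 560.4 -234.5]
 [ 575.7 -228.2]]
0.38953836509208634 0.37942212514582185 76.07135442270405 39.64319717719401
O [ 567.4287117 -230.3857868] yaw 0.38448024511895407 cross mid 0.25955340467140786
155 [[-0.1 28.6]
 [41.3 29.7]
 [20.6  8.2]
 [20.4 28.9]]
160 [[-0.1 28.2]
 [40.4 29.2]
 [20.1  8.2]
 [19.9 28.5]]
tcp unit 0.7971243924901686 -58.33467719027212
```

The wrist view shows the H centred at about (258,119). The knob centre is at about (284,85), which puts the lever partway into slot 1: unit x≈+20, y≈+29.5. I'll go down on the far side of the knob.

```bash
python3 -m jog '44 32 0 0 0 0 -1; 88 64 0 0 0 0 -1; 88 64 50 0 0 0 -1; 88 64 103 0 0 0 -1; 88 64 103 0 0 0 -1; 88 64 103 0 0 0 -1'
cat >> h.py <<'E'
def look(k):
    s=ctrl.read_state(); u=np.load('unit.npz'); y=float(u['yaw']); ex=np.array([np.cos(y),np.sin(y)]); ey=np.array([-ex[1],ex[0]])
    T=s['eef_pos'][:2]-u['O']; F=s['force'][:2]
    print('t %.2f tcp unit x %.1f y %.1f z %.1f  F unit %.1f %.1f %.1f yaw %.3f'%(s['clock'],T@ex,T@ey,s['eef_pos'][2],F@ex,F@ey,s['force'][2],s['tool_rot'][2]))
    d=snap('wrist','w%s.png'%k); np.savez('pics/s%s.npz'%k,p=s['eef_pos'],r=s['tool_rot'])
    e=snap('side','sd%s.png'%k); sc=snap('scene','sc%s.png'%k)
    def crop(d):
        p=project(d,np.array([*u['O'],150.]))[0].astype(int); c=d['image'][p[1]-45:p[1]+45,p[0]-50:p[0]+50,::-1]; return cv2.resize(c,(400,360),interpolation=2)
    cv2.imwrite('pics/c%s.png'%k,np.hstack([crop(e),crop(sc)]))
E
python3 -c "
from h import *
look('2')"
```

```text
clock: 1.92
eef_pos: [617.3, -179.0, 150.1]
tool_rot: [3.139, 0.001, 1.961]
force: [1.2, -0.3, 1.2]
width: -0.1
t 1.93 tcp unit x 65.5 y 28.9 z 150.1  F unit 1.0 -0.8 1.2 yaw 1.961
```

View pics/w2.png

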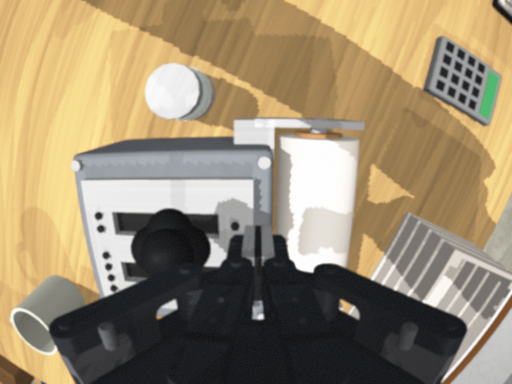

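View pics/c2.png

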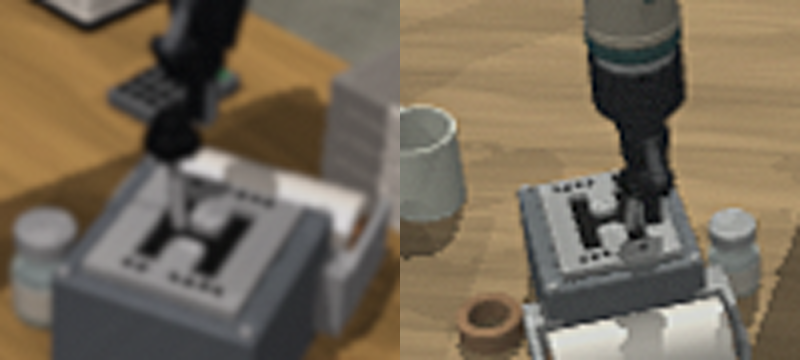

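The wrist view shows the knob at about (170,245) and the fingertips at about (258,240), with clear space between them. Now I'll push gently toward the near side.

```bash
python3 -m jog '1 -6 0 0 0 0 -1; 1 -12 0 0 0 0 -1; 1 -15 0 0 0 0 -1; 1 -18 0 0 0 0 -1';python3 -m jog '0 -2 0 0 0 0 -1; 0 -4 0 0 0 0 -1; 0 -4 0 0 0 0 -1'; python3 -m jog '0 -3 0 0 0 0 -1; 0 -6 0 0 0 0 -1; 0 -6 0 0 0 0 -1'
python3 -c "
from h import *
look('3')"
```

```text
clock: 2.58
eef_pos: [599.9, -184.9, 149.1]
tool_rot: [3.139, 0.001, 1.96]
force: [3.3, 1.6, 3.1]
width: -0.0
clock: 2.95
eef_pos: [594.8, -186.9, 148.1]
tool_rot: [-3.141, -0.0, 1.96]
force: [3.0, 1.9, 1.6]
width: 0.3
clock: 3.32
eef_pos: [588.9, -189.2, 148.2]
tool_rot: [-3.141, -0.0, 1.96]
force: [2.4, 0.7, 1.9]
width: 0.1
t 3.33 tcp unit x 35.4 y 30.2 z 148.2  F unit 2.5 -0.2 1.9 yaw 1.960
```

View pics/w3.png

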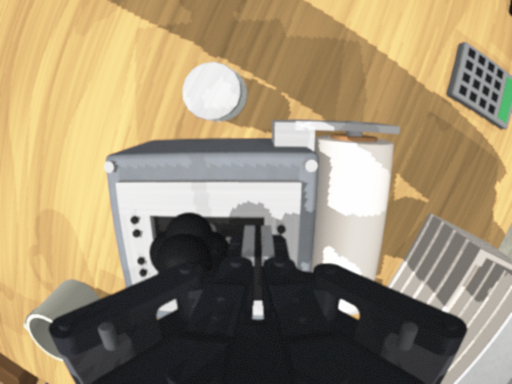

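View pics/c3.png

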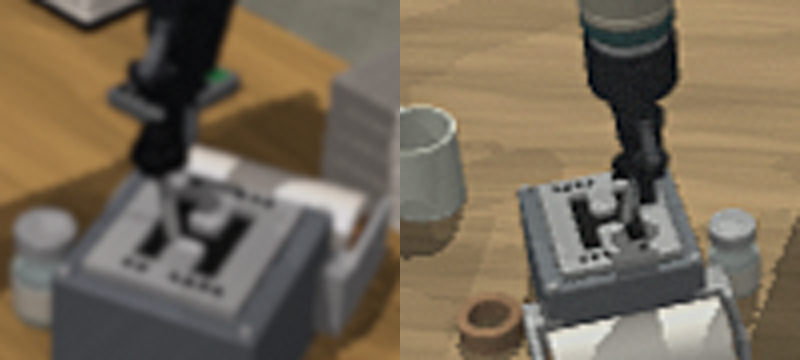

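```bash
cat >> h.py <<'E'
def w2u(k,uv,h):
    u=np.load('unit.npz'); y=float(u['yaw']); ex=np.array([np.cos(y),np.sin(y)]); ey=np.array([-ex[1],ex[0]])
    d=dict(np.load('pics/w%s.png.npz'%k)); K=wray(d,np.array(uv,float),np.load('pics/s%s.npz'%k),h)[:,:2]-u['O']; return np.c_[K@ex,K@ey].round(1)
E
python3 - <<'E'
from h import *
for k in '23':
    im=cv2.imread(f'pics/w{k}.png'); cv2.imwrite(f'pics/z{k}.png',cv2.resize(im[190:290,100:300],None,fx=4,fy=4,interpolation=2))
print(w2u('2',[[131.5,247],[210,247],[170,208]],160)); print(w2u('3',[[152,247],[228,247],[190,213]],161))
E
```

```text
[[-2.4 27.4]
 [40.7 29.4]
 [21.8 49.8]]
[[-19.3  30.8]
 [ 20.   32.2]
 [  2.4  49.7]]
```

View pics/z3.png

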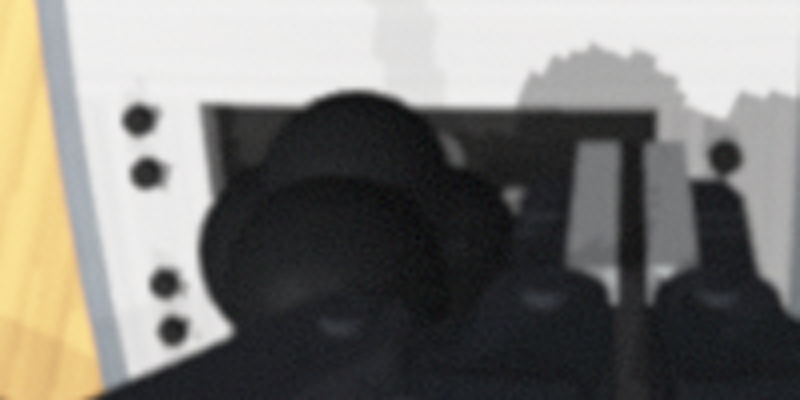

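View pics/z2.png

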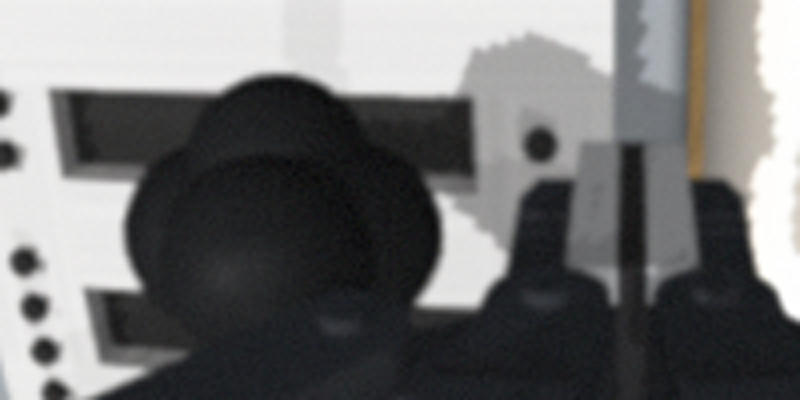

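Two estimates put the knob at x≈0: its edges span −19 to +20, and the finger (30 mm thick) gives −0.5. The lever is therefore in line with the cross channel. I'll back off and go round to the left lobe.

```bash
python3 -m jog '0 12 0 0 0 0 -1; 0 25 0 0 0 0 -1; 22 25 0 0 0 0 -1; 44 25 0 0 0 0 -1; 44 -5 0 0 0 0 -1; 44 -35 0 0 0 0 -1; 44 -35 0 0 0 0 -1; 44 -35 0 0 0 0 -1'
python3 -c "
from h import *
look('4')"
```

```text
clock: 4.47
eef_pos: [541.7, -161.0, 148.3]
tool_rot: [3.141, 0.0, 1.961]
force: [1.1, 0.3, 0.2]
width: -0.4
t 4.47 tcp unit x 2.1 y 74.0 z 148.3  F unit 1.2 -0.1 0.2 yaw 1.961
```

View pics/w4.png

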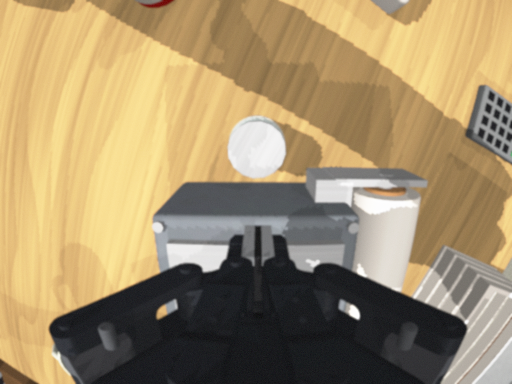

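View pics/c4.png

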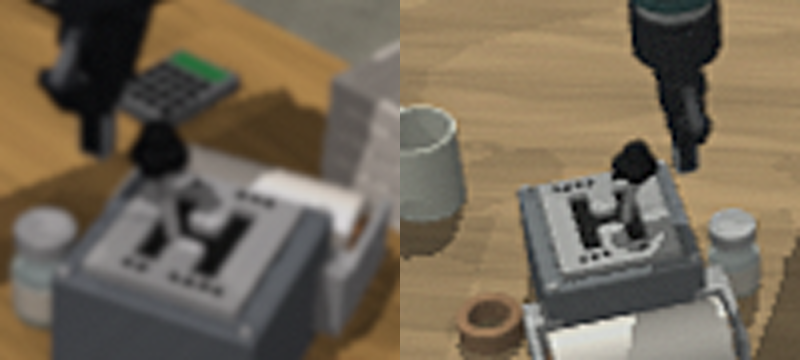

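The finger is clear at the left side, and the side and scene crops show the lever in line with the cross channel. Now I'll push right in stages.

```bash
python3 -m jog '-6 -1 0 0 0 0 -1; -10 -1 0 0 0 0 -1; -14 -1 0 0 0 0 -1; -18 -1 0 0 0 0 -1';python3 -m jog '-4 0 0 0 0 0 -1; -8 0 0 0 0 0 -1; -12 0 0 0 0 0 -1'
python3 -c "
from h import *
look('5')"
```

```text
clock: 5.12
eef_pos: [546.2, -177.5, 148.3]
tool_rot: [-3.141, -0.002, 1.961]
force: [-1.2, 2.9, 2.6]
width: 0.1
clock: 5.5
eef_pos: [551.1, -189.8, 148.4]
tool_rot: [3.141, -0.0, 1.96]
force: [-1.2, 2.2, 2.8]
width: 0.0
t 5.50 tcp unit x 0.1 y 43.7 z 148.4  F unit -0.3 2.5 2.8 yaw 1.960
```

View pics/c5.png

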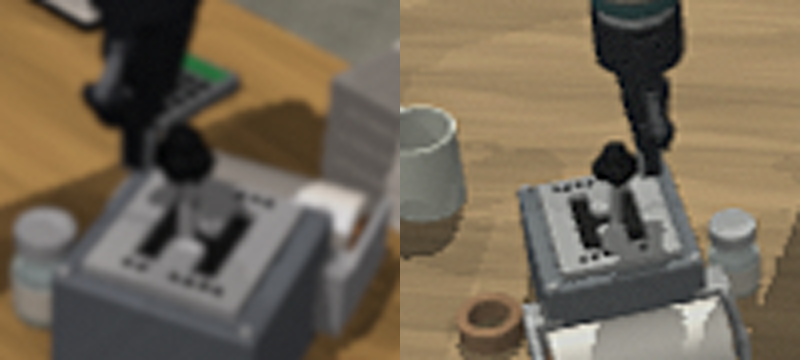

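The lever is moving along the cross channel at about 3 N. I'll keep pushing.

```bash
python3 -m jog '-4 0 0 0 0 0 -1; -8 0 0 0 0 0 -1; -12 0 0 0 0 0 -1; -16 0 0 0 0 0 -1; -20 0 0 0 0 0 -1; -24 0 0 0 0 0 -1';python3 -m jog '-4 0 0 0 0 0 -1; -8 0 0 0 0 0 -1; -12 0 0 0 0 0 -1; -14 0 0 0 0 0 -1'
python3 -m jog '-1.5 0 0 0 0 0 -1; -3 0 0 0 0 0 -1'
python3 -c "
from h import *
look('6')"
```

```text
clock: 6.4
eef_pos: [560.1, -212.3, 148.3]
tool_rot: [-3.142, 0.0, 1.96]
force: [-1.2, 2.8, 1.9]
width: 0.2
clock: 6.9
eef_pos: [565.4, -225.2, 148.2]
tool_rot: [-3.142, 0.0, 1.96]
force: [-0.1, 2.8, 1.8]
width: 0.4
clock: 7.15
eef_pos: [566.3, -227.6, 148.2]
tool_rot: [-3.141, -0.0, 1.96]
force: [0.3, 1.7, 0.2]
width: -0.1
t 7.15 tcp unit x 0.0 y 3.0 z 148.2  F unit 0.9 1.5 0.2 yaw 1.960
```

View pics/c6.png

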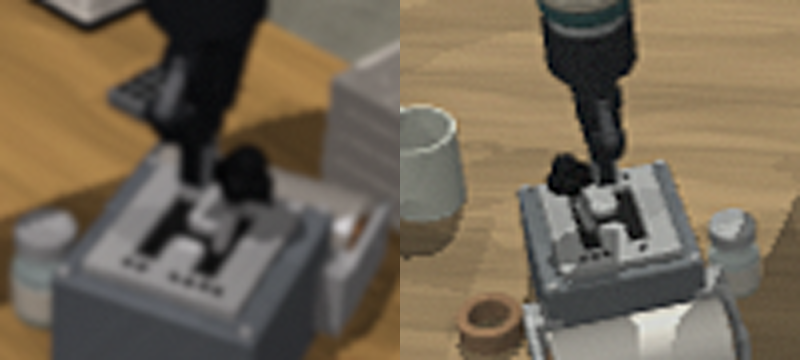

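The knob is near the right-hand end. I'll push a little more to feel the side stop.

```bash
python3 -m jog '-1 0 0 0 0 0 -1; -2 0 0 0 0 0 -1; -2 0 0 0 0 0 -1'; python3 -m jog '-1 0 0 0 0 0 -1; -2 0 0 0 0 0 -1; -2 0 0 0 0 0 -1'
```

```text
clock: 7.68
eef_pos: [567.1, -229.5, 148.1]
tool_rot: [-3.141, -0.0, 1.96]
force: [-0.6, 2.1, -1.4]
width: 0.0
clock: 8.05
eef_pos: [567.8, -231.0, 148.1]
tool_rot: [-3.141, -0.001, 1.96]
force: [-1.2, 2.6, -1.7]
width: 0.1
```

```bash
python3 -m jog '-1 0 0 0 0 0 -1; -2 0 0 0 0 0 -1; -2 0 0 0 0 0 -1'; python3 -m jog '-1 0 0 0 0 0 -1; -2 0 0 0 0 0 -1; -2 0 0 0 0 0 -1'
python3 -c "
from h import *
look('7')"
```

```text
clock: 8.43
eef_pos: [568.4, -232.5, 148.0]
tool_rot: [-3.141, -0.001, 1.96]
force: [-1.6, 4.7, -3.3]
width: 0.0
clock: 8.8
eef_pos: [568.8, -233.5, 147.9]
tool_rot: [-3.141, -0.003, 1.961]
force: [-2.0, 5.2, -2.1]
width: -0.1
t 8.80 tcp unit x 0.1 y -3.5 z 147.9  F unit 0.1 5.5 -2.1 yaw 1.961
```

View pics/c7.png

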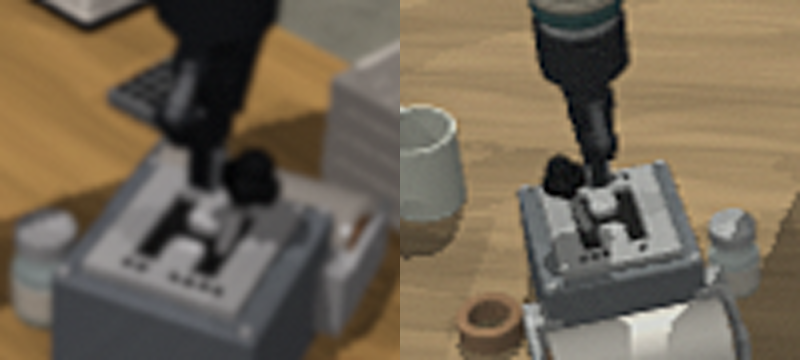

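View pics/w7.png

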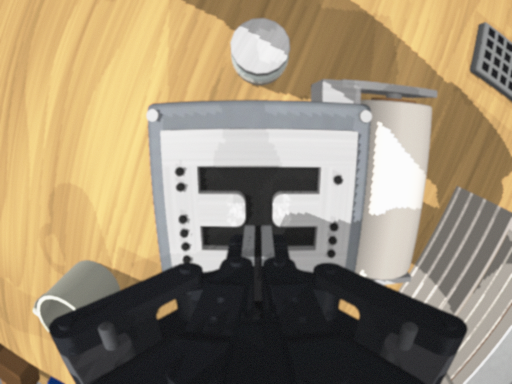

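The side stop shows: force rose to about 5.5 N and motion lagged, with the knob at y≈−32. I'll back off and go round to the near lobe.

```bash
python3 -m jog '8 0 0 0 0 0 -1; 16 0 0 0 0 0 -1; 16 -30 0 0 0 0 -1; 16 -58 0 0 0 0 -1; -6 -58 0 0 0 0 -1; -27 -58 0 0 0 0 -1; -27 -58 0 0 0 0 -1; -27 -58 0 0 0 0 -1'
python3 -c "
from h import *
look('8')"
```

```text
clock: 9.95
eef_pos: [526.0, -281.3, 148.5]
tool_rot: [3.141, -0.0, 1.96]
force: [0.1, -0.6, 0.3]
width: 0.3
t 9.95 tcp unit x -57.5 y -31.6 z 148.5  F unit -0.2 -0.6 0.3 yaw 1.960
```

View pics/c8.png

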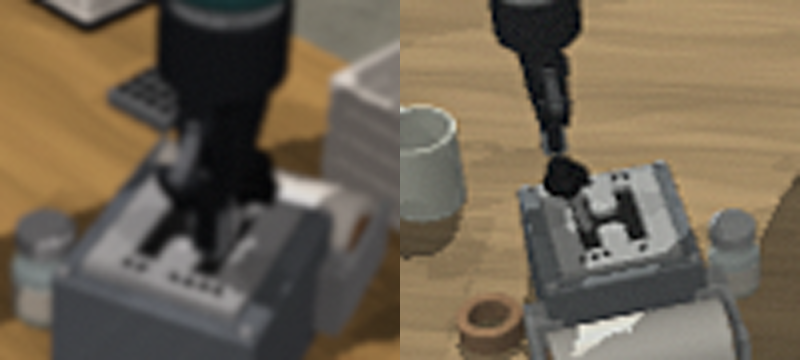

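View pics/w8.png

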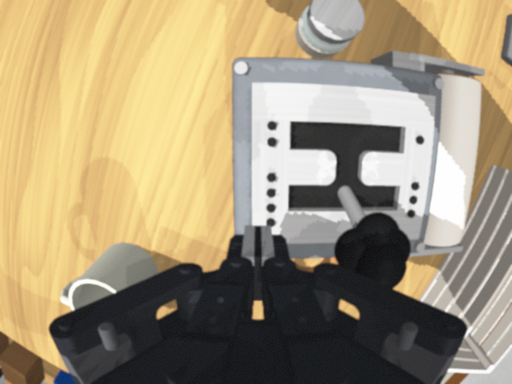

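```bash
python3 - <<'E'
from h import *
print('stem base',w2u('8',[[345,190]],102)); print('knob edges (near,far)',w2u('8',[[335,250],[410,250]],162)); print('stem mid',w2u('8',[[352,204]],118))
print('R slot rows',w2u('8',[[320,187],[320,207]],110))
cv2.imwrite('pics/z8.png',cv2.resize(cv2.imread('pics/w8.png')[110:290,280:460],None,fx=3.3,fy=3.3,interpolation=2))
E
```

```text
stem base [[  1.  -16.8]]
knob edges (near,far) [[-20.  -31.2]
 [ 23.4 -33.5]]
stem mid [[  1.5 -21.6]]
R slot rows [[-18.6 -12.7]
 [-17.7 -26.2]]
```

View pics/z8.png

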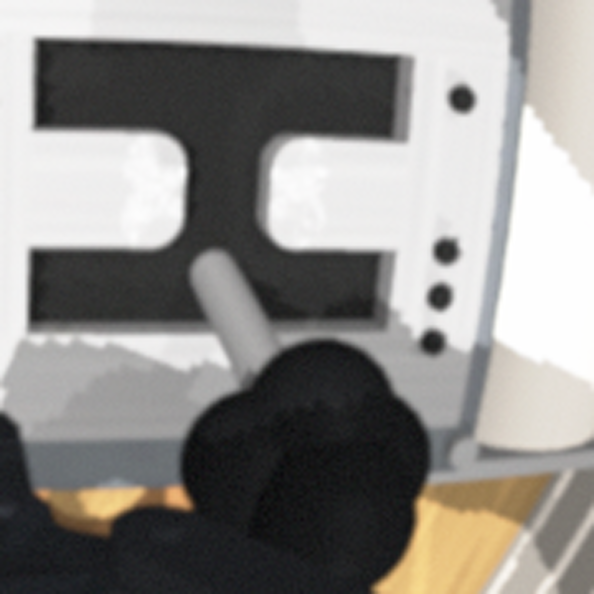

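The wrist view shows the stem standing in the right-hand slot at the cross channel, near (345,190). The knob is at x≈+1.5, y≈−32, with the finger clear on the near side. Now I'll push far.

```bash
python3 -m jog '0 10 0 0 0 0 -1; 0 18 0 0 0 0 -1; 0 23 0 0 0 0 -1; 0 28 0 0 0 0 -1; 0 32 0 0 0 0 -1';python3 -m jog '0 4 0 0 0 0 -1; 0 8 0 0 0 0 -1; 0 12 0 0 0 0 -1; 0 16 0 0 0 0 -1'
python3 -c "
from h import *
look('9')"
```

```text
clock: 10.72
eef_pos: [555.1, -270.3, 148.3]
tool_rot: [-3.14, -0.0, 1.959]
force: [-2.5, -0.8, 2.2]
width: 0.1
clock: 11.22
eef_pos: [570.8, -263.8, 148.3]
tool_rot: [3.141, 0.0, 1.96]
force: [-2.0, -2.0, 1.6]
width: -0.1
t 11.22 tcp unit x -9.4 y -32.2 z 148.3  F unit -2.6 -1.1 1.6 yaw 1.960
```

View pics/w9.png

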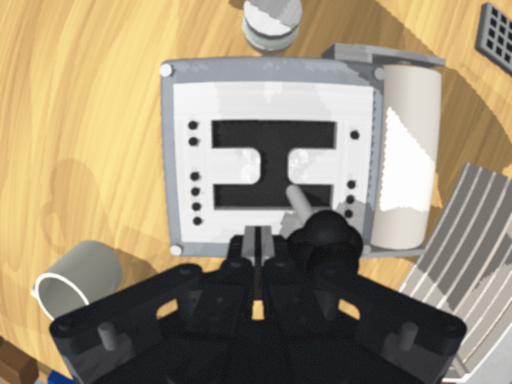

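The lever is moving up the right-hand slot; the stem is now at about (295,190). I'll continue to the end stop.

```bash
python3 -m jog '0 4 0 0 0 0 -1; 0 8 0 0 0 0 -1; 0 12 0 0 0 0 -1; 0 15 0 0 0 0 -1';python3 -m jog '0 1.5 0 0 0 0 -1; 0 3 0 0 0 0 -1; 0 3 0 0 0 0 -1'; python3 -m jog '0 1 0 0 0 0 -1; 0 2 0 0 0 0 -1; 0 2 0 0 0 0 -1'; python3 -m jog '0 1 0 0 0 0 -1; 0 2 0 0 0 0 -1; 0 2 0 0 0 0 -1'
python3 -c "
from h import *
look('10')"
```

```text
clock: 11.88
eef_pos: [584.2, -257.7, 147.8]
tool_rot: [-3.141, -0.001, 1.96]
force: [-1.2, -0.4, -1.6]
width: 0.0
clock: 12.25
eef_pos: [587.3, -256.8, 148.3]
tool_rot: [3.141, -0.0, 1.96]
force: [-2.2, 0.2, -0.4]
width: 0.1
clock: 12.62
eef_pos: [589.1, -256.1, 148.3]
tool_rot: [3.141, -0.0, 1.96]
force: [-2.0, -0.5, -1.1]
width: -0.4
clock: 13.0
eef_pos: [591.0, -255.3, 148.3]
tool_rot: [3.141, -0.0, 1.96]
force: [-3.0, -0.8, -1.4]
width: -0.3
t 13.00 tcp unit x 12.5 y -32.0 z 148.3  F unit -3.1 0.4 -1.4 yaw 1.960
```

View pics/w10.png

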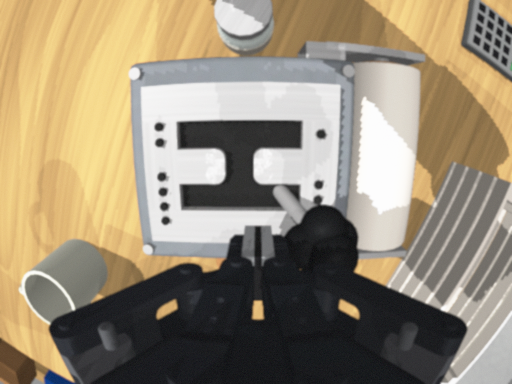

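```bash
for i in 1; do python3 -m jog '0 1 0 0 0 0 -1; 0 2 0 0 0 0 -1; 0 2 0 0 0 0 -1'; done; python3 -m jog '0 1 0 0 0 0 -1; 0 2 0 0 0 0 -1; 0 2 0 0 0 0 -1'; python3 -m jog '0 1 0 0 0 0 -1; 0 2 0 0 0 0 -1; 0 2 0 0 0 0 -1'
python3 -c "
from h import *
look('11')"
```

```text
clock: 13.52
eef_pos: [592.4, -254.8, 148.2]
tool_rot: [-3.141, -0.0, 1.96]
force: [-2.3, -0.7, -0.6]
width: 0.3
clock: 13.9
eef_pos: [593.8, -254.1, 148.0]
tool_rot: [-3.14, -0.001, 1.96]
force: [-5.4, -1.7, -1.5]
width: 0.1
clock: 14.28
eef_pos: [594.9, -253.7, 147.8]
tool_rot: [-3.139, -0.001, 1.959]
force: [-6.3, -2.6, -2.4]
width: -0.0
t 14.28 tcp unit x 16.8 y -31.9 z 147.8  F unit -6.8 -0.0 -2.4 yaw 1.959
```

View pics/c11.png

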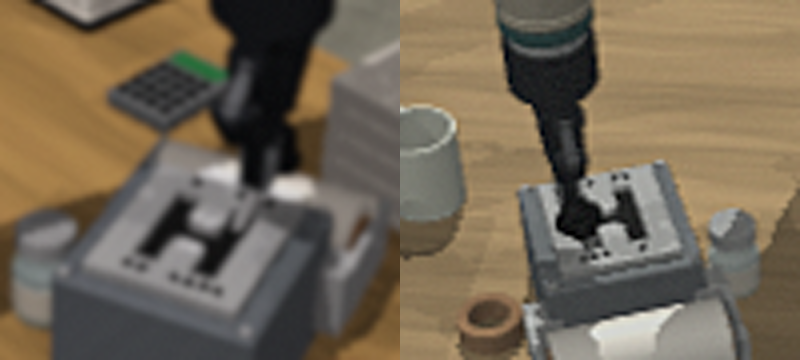

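```bash
python3 -m jog '0 1 0 0 0 0 -1; 0 3 0 0 0 0 -1; 0 3 0 0 0 0 -1'; python3 -m jog '0 1 0 0 0 0 -1; 0 2 0 0 0 0 -1; 0 2 0 0 0 0 -1'
python3 -m jog '0 -10 0 0 0 0 -1; 0 -30 0 0 0 0 -1; 0 -60 0 0 0 0 -1; 0 -60 -50 0 0 0 -1; 0 -60 -95 0 0 0 -1; -30 -30 -100 0 0 0 -1; -45 -20 -100 0 0 0 -1; -45 -20 -100 0 0 0 -1'
python3 -c "
from h import *
look('12')"
```

```text
clock: 14.8
eef_pos: [596.5, -253.0, 147.4]
tool_rot: [-3.136, -0.002, 1.959]
force: [-8.9, -2.4, -2.2]
width: 0.1
clock: 15.18
eef_pos: [597.4, -252.6, 147.2]
tool_rot: [-3.135, -0.002, 1.959]
force: [-8.9, -2.5, -1.7]
width: -0.2
clock: 16.18
eef_pos: [602.2, -300.4, 249.0]
tool_rot: [3.137, 0.002, 1.961]
force: [-0.6, 1.0, -0.9]
width: 0.5
t 16.18 tcp unit x 6.0 y -77.9 z 249.0  F unit -0.2 1.2 -0.9 yaw 1.961
```

View pics/c12.png

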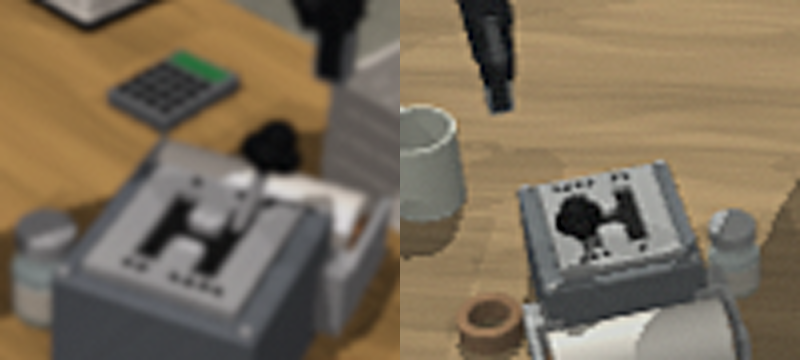

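View pics/w12.png

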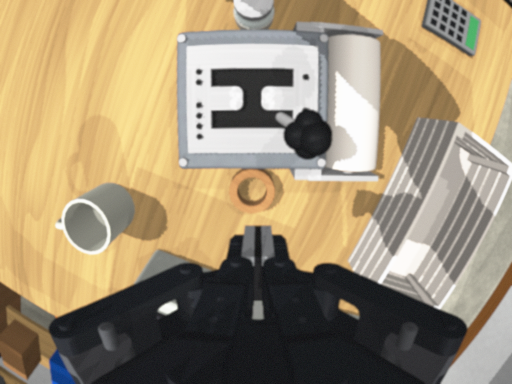

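```bash
python3 - <<'E'
from h import *
im=cv2.imread('pics/w12.png'); cv2.imwrite('pics/z12.png',cv2.resize(im[50:180,190:350],None,fx=4.5,fy=4.5,interpolation=2))
m=np.zeros((384,512),np.uint8); m[100:165,275:340]=(im[100:165,275:340].max(-1)<50)
n,l,st,c=cv2.connectedComponentsWithStats(m)
k=1+np.argmax(st[1:,4]); x,y,w,h,a=st[k]; print(st[k],c[k])
print(w2u('12',[[331.5,134],[306,158]],154),w2u('12',[c[k]],160))
# gate ends in this view, for checking calibration
g=im.max(-1); print(g[122,205:220],g[76,205:220],g[76,285:300])
print(w2u('12',[[211,122],[211,76],[294,76],[278,116]],110))
# check by depth clouds
u=np.load('unit.npz'); yw=float(u['yaw']); R=np.array([[np.cos(yw),np.sin(yw)],[-np.sin(yw),np.cos(yw)]])
for n in('sc12','sd12'):
    d=dict(np.load(f'pics/{n}.png.npz')); W=cloud(d); q=(W[...,:2]-u['O'])@R.T
    kk=(W[...,2]>140)&(W[...,2]<190)&(abs(q[...,0]-45)<35)&(abs(q[...,1]+30)<35); print(n,kk.sum(),q[kk].min(0),q[kk].max(0),q[kk].mean(0),W[kk][:,2].max())
    # expected silhouette: projected knob point for home, and mask centroid
    v,uu=np.nonzero(kk); print(uu.mean(),v.mean(),uu.min(),uu.max(),v.min(),v.max())
    for s in(.28,.32):
        p=143*np.array([np.sin(s),-np.cos(s)*np.sin(.22),np.cos(s)*np.cos(.22)])*(150/143); w=np.r_[R.T@p[:2]+u['O'],p[2]+22]; print(s,project(d,w))
E
```

```text
[ 285  110   46   48 1528] [308.37041885 134.60602094]
[[ 65.4 -29.5]
 [ 44.9 -49.8]] [[ 45.1 -30.1]]
[238 236 238 239 234 206 140  77  41  31  37  42  47  47  48] [238 239 241 240 231 190 116  57  38  36  47  52  52  51  53] [ 46  47  45  49  46  43  47  88 158 213 226 223 222 226 227]
[[-38.7 -22.8]
 [-38.5  21.3]
 [ 39.2  21.4]
 [ 24.5 -17.1]]
sc12 102 [ 39.29575593 -48.57616402] [68.05227414 -9.00704775] [ 56.89541605 -29.91284653] 179.80709911892882
186.47058823529412 181.8235294117647 181 192 177 187
0.28 [[185.18356425 179.2787154 ]]
0.32 [[185.66603164 180.69287301]]
sd12 178 [ 22.13883739 -49.80600821] [ 53.16326356 -10.74263132] [ 37.44920711 -33.11957194] 177.67730234547665
326.02247191011236 209.26966292134833 318 333 202 216
0.28 [[325.97395653 208.29225659]]
0.32 [[326.58841419 207.68323269]]
```

View pics/z12.png

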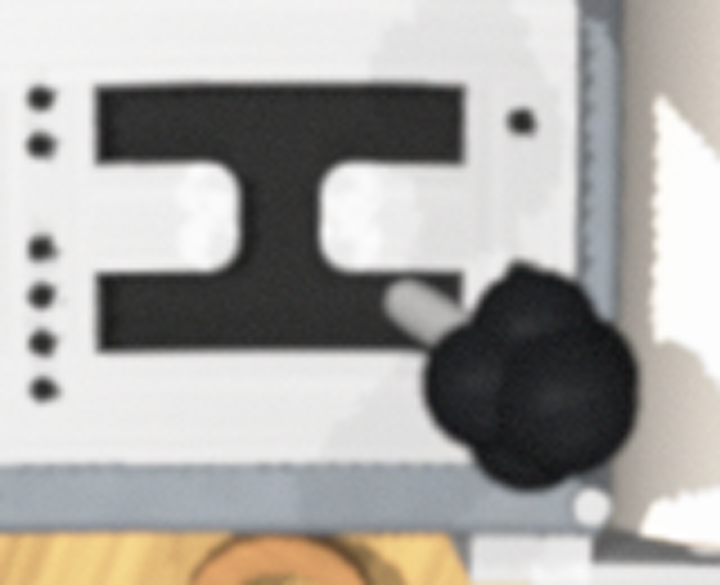

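The far lobe edge measures x=65.4 against 65.5 expected at full lean. The knob is at y≈−29.8, and I felt the end stop at about 9 N. The hand is clear, so I'll hand in.

```bash
python3 -c "
from h import *
print(ctrl.finish_job())"
```

```text
the job is handed in; nothing more can be done
None
```

The feed unit's lever is in third gear, and I handed the job in at about 16 s. I used closed fingertips and pushed one lobe at a time:
- **Out of the left side:** I pushed the far lobe back from halfway up slot 1 until the lever was in line with the cross channel.
- **Across the channel:** I pushed the left lobe over to the right-hand stop.
- **Into slot 3:** I pushed the near lobe to the far end stop, then lifted the hand away.

**Last checks:**
- **Position:** The wrist camera put the far edge of the knob at x = 65.4 mm, against 65.5 mm expected fully home. The knob centre was at about (45, −30) mm, against an expected (45, −29.6) mm.
- **End stop:** It took about 9 N at the end, against 2–3 N measured while sliding. The stop felt soft: the fingers still crept about 1 mm for each 2 mm commanded. So the measured position is the stronger evidence that the lever is home.
- **Other views:** The scene and side cameras agreed to within about 1–2 pixels, which is too coarse to tell fully home from slightly short.
- **Other things on the counter:** The jar, tape roll and mug looked undisturbed in the final pictures, though I did not measure their positions. The force readings, taken at the end of each move, never went above about 10 N.

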